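# Refit the paper trimmer's blade on its locating pin

### The job

The blade of the paper trimmer has come off its locating pin and lies askew on the blade bed. First push it forward, still slanting away from the blue rail, until the pin is felt at the bottom of its notch; then swing its red heel round about the pin until the blade's long edge lies flush along the blue rail, still fully home on the pin. Push gently, leave the other things on the desk where they are, and finish with the blade lying flat and untouched.

Things in the scene. Friction and masses are not known exactly. Their poses are not given: they have to be found in the camera images.
- trimmer: Base of the paper trimmer, a grey plate 340 x 270 mm, 12 mm thick, fixed to the desk. Origin on its underside (desk height), x along its length, z up; it spans x -170 to 170, y -150 to 120 mm. The flat top at y > -25 mm is the blade bed (12 mm above the origin); beyond the rail is the paper bed. The fitted blade has its centre line on y = 0, its notched end towards -x.
- pin_strip (a point): Middle of the dark strip on the bed, at bed height (trimmer x = -100 mm, y = 0), axes as the trimmer's. A rigid upright brass locating pin, 10 mm in diameter and 14 mm high, stands on this strip, somewhere from 10 mm before to 10 mm beyond this point along x (y = 0 exactly). Its place is not reported: it has to be felt or seen.
- rail (a point): Middle of the blue rail's bearing face, which looks towards the trimmer's +y. The fixed rail is 75 mm long (trimmer x -15 to 60 mm), 12 mm thick and 12 mm high above the bed, its face at trimmer y = -25 mm. Axes as the trimmer's.
- blade: Loose flat steel blade, 170 x 50 mm, 6 mm thick, about 0.2 to 0.4 kg; sliding it takes about 1 to 3 N. Origin at the centre of its underside, x along its length towards the red heel, z up. At the start it lies flat on the bed, the notch 30 to 90 mm short of the pin, turned 0.2 to 0.4 rad about z from the trimmer's x, heel away from the rail; its axis need not point at the pin.
- blade_notch (a point): Point where the pin's centre lies when the notch is fully home: blade x = -65 mm, y = 0, half way up the thickness; axes as the blade's. The U notch is open to the blade's -x end (x = -85 mm): 12 mm wide with a flat bottom at x = -60 mm, parallel sides to x = -74 mm, then flaring to 26 mm wide at the mouth, where the pin can catch short of home.
- blade_heel (a point): Middle of the red plastic heel fixed across the blade's tail: a block 20 mm (blade x 65 to 85 mm) by 50 mm wide (full blade width), from the blade's top to 24 mm above its underside; this point is 15 mm above the underside. It may be pushed from behind (+x face) or either side; pushed sideways here, the free blade turns about a point near blade x = -45 mm.
Not all that is in view belongs to the job. What is meant by the blade is not yellow, and is the larger of those in its own colour.

How it is judged:
On the way, in this order (a step that is already met when the one before it is completed fails the run):
1. the notch is pushed fully home on the pin while the blade still slants away from the rail (horizontal distance between blade_notch and pin below 0.0025 m and angle between the x axis of blade and the x axis of trimmer, either way round above 0.1 rad), for 0.1 s.
2. the blade is swung flush along the rail (angle between the x axis of blade and the x axis of trimmer, either way round below 0.03 rad and y of blade_heel in the frame of rail below 0.0275 m), for 0.1 s.
At the end, for the whole second after the job is handed in: The blade lies flat and at rest on the blade bed, the bottom of its notch on the pin (within 3 mm), its long edge along the rail (within 0.03 rad, the heel within 2.5 mm of touching), and the robot touches nothing (all of step 2 and horizontal distance between blade_notch and pin below 0.003 m and z of blade in the frame of trimmer below 0.0145 m and angle between blade's own z axis and vertical below 0.03 rad and linear speed of blade below 0.01 m/s).
It fails at once if the blade is rammed against the pin (over 40 N) (contact force between blade and pin above 40 N).
It fails at once if the blade is rammed against the rail or pressed hard on the bed (over 60 N) (contact force between blade and trimmer above 60 N).
It fails at once if a bystander is moved by more than 20 mm (distance of any of marker, eraser, book, vase, plant, note_tray, mug, stapler from where it was at the start of the episode above 0.02 m).
It also fails if it takes over 58 s, if anything falls off the work surface, if the arm or the gripper's body presses on something with over 40 N, if the wrist force passes 120 N, or if a joint passes its speed limit or range.

### The arm

A 6-joint arm with a two-finger parallel gripper is mounted at the origin on the work surface. World frame = base frame: x ahead of the robot, y to its left, z up, the work surface at z = 0. Lengths are in m, angles in rad, forces in N, time in s.
With the tool pointing down it reaches from about 0.35 to 0.725 m from the base axis. Payload 6 kg.
Tool frame: the origin (TCP) lies at the very end of the fingers, on their centre line; the grasp point (between the pads) lies 19 mm behind it (bot.grip_depth is the distance from the TCP to the grasp point, in m); z points along the fingers, y is the line along which they close (so a half turn about z gives the same grasp; the last joint's range is limited). The gripper opens to 85 mm and grips with 20 to 120 N. Pads are 22 mm wide; open, the fingers measure 114 mm over their backs; the gripper's body (76 mm by 85 mm) begins 54 mm behind the grasp point. The pads swing forward as they close: fully open they stand 13 mm farther back than shut.
Start: joints at [1.633, 0.04, 0.085, 0, -1.615, -0.334], TCP at [0.161, 0.578, 0.231] pointing down, gripper open.
Joint ranges: [-2.56, 2.56], [-1.29, 2.01], [-1.08, 1.49], [-3.29, 1.98], [-2.81, -0.18], [-2.99, 2.99]. Speed limits (rad/s): [2.57, 2.57, 3.01, 3.14, 3.14, 3.14].

### API

Orientations are given as a unit quaternion [x, y, z, w].
In Python, from station import bot, imaging gives the robot as it stands.
- The arm moves only by the tool send_rows, never from a script. Its argument "moves" is a list of rows, each a list of 6 numbers: the shift along the tool's x, y, z in cm, then the turn, a rotation vector about the tool's x, y, z in rad. A call has 1 to 20 rows; each row is the pose to reach, as a shift and turn from the pose commanded when the call began, along the tool's axes at that moment; what a row does not reach only later rows make up. A row lasts 1/12 s, in which the tool goes at most 41.7 mm and 7.16 degrees, less where a joint would pass 70% of its speed; a pose out of reach is approached as far as the arm can. A call with a gripper value outside its range is refused whole. "fingers" is the closure, from -1 (fully open) to 1 (shut), so that 0 is half open, set as the call begins (left out, the last holds). The fingers move at their own pace and stop on an object; the grip force is fixed at half the most. Time passes only in rows, so rows that repeat a pose let the fingers close. It gives the time, the measured TCP pose, the force, the opening and the grip force at its end, in the units of the state.
- bot.observe(): the state, without advancing time (a new reading comes with each control period).
- imaging.grab_frame(name): name is "scene" or "top"; returns a dict with "pixels" (400x640x3 uint8, blue, green, red), "depth" (400x640 float32, m along the optical axis (not along the pixel's ray), 0 where there is no reading), "K" (3x3 intrinsics, pixels), "view" (4x4, takes a point from world to camera coordinates). Camera axes: x right, y up, looking along -z (the intrinsics and any distortion apply to the point x, -y, -z); pixel columns grow to the right and rows downward; lengths in m; the calibration is good to about 2 mm. A picture is of the moment at which its call begins.
- bot.hand_in(): hands the job in; it is judged then, once.
The state is a dict: "time_s": time; "joint_pos": joint angles; "joint_vel": joint speeds; "effort": joint torques, N m; "eef_pos": TCP position; "tcp_rot": TCP orientation; "ft_force": force on the tool from outside, world axes, zero at the start; "torque": the same for the moment, N m; "opening": finger opening in m; "grasp_force": force on a finger pad.
Only numpy, scipy, OpenCV 4.12 (cv2) and the standard library are available. Lean on these libraries where they do the work, as an engineer would, in place of code of your own. Each camera call takes 0.05 s, during which the arm holds its last target. There are 200 camera calls.

## Working session

There is one attempt and no reset: what is moved stays moved. The work goes in short steps, Python scripts to look and compute and a tool call to move; the robot and the scene stay as the last step left them, time stands still between calls to the robot, and variables do not carry over. Pictures are saved under pics/ and viewed, at most 12 in all, crops included, and the job is handed in when it is done.

Besides the shell and the picture viewer there is one more tool, called after "Request:" by a JSON object that holds its "op" and its "data", one argument or row to a line. send_rows: Moves the arm, as the interface text tells. Its arguments: {"type":"object","properties":{"moves":{"type":"array"},"fingers":{"type":"number"}},"required":["moves"]}

```bash
ls; mkdir -p pics
cat > h.py <<'E'
import numpy as np, cv2
from station import bot, imaging
def ray_plane(f,u,v,z):
    K,V=f["K"],f["view"]; R,t=V[:3,:3],V[:3,3]
    d=np.array([(u-K[0,2])/K[0,0],-(v-K[1,2])/K[1,1],-1.]); c=-R.T@t; d=R.T@d
    return c+d*(z-c[2])/d[2]
def proj(f,p):
    K,V=f["K"],f["view"]; q=V[:3,:3]@np.asarray(p)+V[:3,3]
    return K[0,0]*q[0]/-q[2]+K[0,2], -K[1,1]*q[1]/-q[2]+K[1,2]
def world(f):
    d=f["depth"]; K,V=f["K"],f["view"]; v,u=np.mgrid[:400,:640]
    q=np.stack([(u-K[0,2])/K[0,0]*d,-(v-K[1,2])/K[1,1]*d,-d],-1)
    return (q-V[:3,3])@V[:3,:3]
E
python3 - <<'E'
from h import *
for n in("top","scene"):
    f=imaging.grab_frame(n); cv2.imwrite(f"pics/{n}0.png",f["pixels"]); np.savez(f"{n}0.npz",**f)
    print(n,f["K"],f["view"], {k:np.shape(f[k]) for k in f})
print(bot.observe())
E
```

```text
pics
top [[463.43921344   0.         319.916928  ]
 [  0.         463.43921344 205.11282592]
 [  0.           0.           1.        ]] [[ 0.00556641 -0.99997365  0.00465928  0.00894001]
 [ 0.99094212  0.00614119  0.13414915 -0.47545104]
 [-0.13417422  0.00387035  0.9909502  -0.75561043]
 [ 0.          0.          0.          1.        ]] {'pixels': (400, 640, 3), 'depth': (400, 640), 'K': (3, 3), 'view': (4, 4)}
scene [[382.74048145   0.         324.4741078 ]
 [  0.         382.74048145 196.54374696]
 [  0.           0.           1.        ]] [[-0.83128785  0.55582396  0.00449842  0.38565814]
 [-0.31421379 -0.4765818   0.82105997  0.12172501]
 [ 0.45850867  0.68112371  0.57082421 -0.98561572]
 [ 0.          0.          0.          1.        ]] {'pixels': (400, 640, 3), 'depth': (400, 640), 'K': (3, 3), 'view': (4, 4)}
{'time_s': 0.1, 'joint_pos': array([ 1.63269455e+00,  4.07528203e-02,  8.38946177e-02, -3.77825476e-04,
       -1.61551222e+00, -3.33679498e-01]), 'joint_vel': array([ 3.55269173e-06, -1.93242289e-03,  2.25279574e-03,  3.08738365e-03,
       -1.64656050e-03,  4.35675985e-04]), 'effort': array([-4.78838265e-03, -3.69345081e+01,  3.48282838e+01,  6.95165589e+00,
       -4.57028684e-03, -1.44014656e-06]), 'eef_pos': array([0.16094161, 0.57769877, 0.23037526]), 'tcp_rot': array([ 9.90781866e-01, -1.35464530e-01, -3.03944434e-05,  8.08789783e-04]), 'ft_force': array([-0.24875851, -0.00849607,  0.52530716]), 'torque': array([0.05170285, 0.00520825, 0.00191136]), 'grasp_force': 0.0, 'opening': 0.08548070100812612}
```

View pics/top0.png

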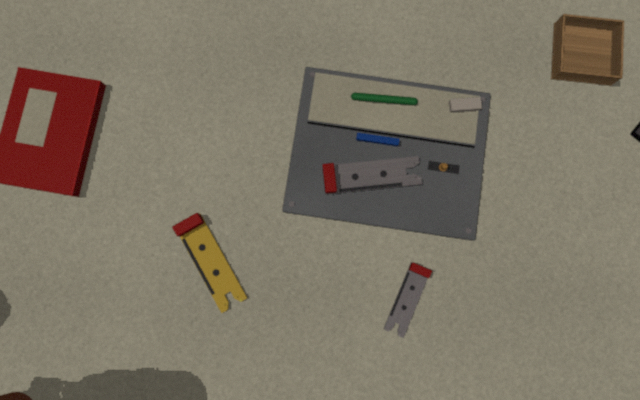

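View pics/scene0.png

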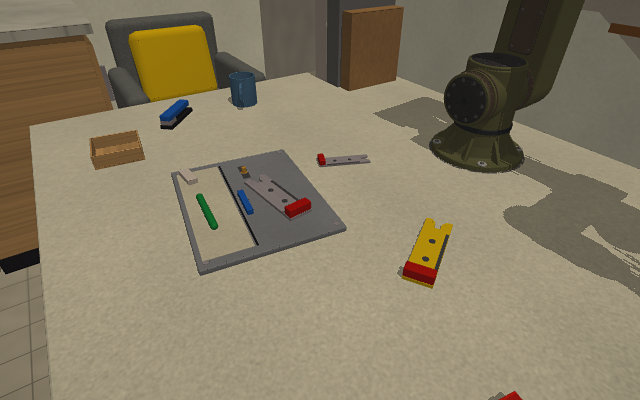

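The top view shows the trimmer plate (corners about (305,68), (490,93), (475,240), (285,212)). The blade lies on it with its heel at (330,178) and notch at (415,171). The pin is at (443,167) and the blue rail at (378,139). The yellow blade and the small grey one are decoys.

```bash
cat >> h.py <<'E'
def mask(px,kind):
    h,s,v=[c.astype(int) for c in cv2.split(cv2.cvtColor(px,cv2.COLOR_BGR2HSV))]
    return {"red":((h<8)|(h>172))&(s>150)&(v>70),"blue":(abs(h-112)<14)&(s>120)&(v>60),"brass":(abs(h-16)<9)&(s>110)&(v>80)}[kind]
def pts(f,kind,z,box):
    m=np.zeros((400,640),np.uint8); x0,y0,x1,y1=box
    m[y0:y1,x0:x1]=mask(f["pixels"],kind)[y0:y1,x0:x1]
    v,u=np.nonzero(m)
    return np.array([ray_plane(f,a,b,z)[:2] for a,b in zip(u,v)])
def rect(P):
    c,s,a=cv2.minAreaRect((P*1000).astype(np.float32)); 
    return np.round(c,1),np.round(s,1),round(a,1)
E
python3 - <<'E'
from h import *
f=dict(np.load("top0.npz")); px=f["pixels"]
s=cv2.cvtColor(px,cv2.COLOR_BGR2HSV)
for u,v in [(300,200),(400,220),(250,150),(430,100),(350,170),(443,167),(330,178),(378,139),(400,161)]: print((u,v),px[v,u],s[v,u])
for k,z,b in (("red",.036,(315,155,345,200)),("blue",.024,(350,128,405,150)),("brass",.026,(425,155,465,178))):
    P=pts(f,k,z,b); print(k,len(P),P.mean(0) if len(P) else '',rect(P) if len(P)>3 else '')
P=world(f); print(P[220,400],P[178,330],P[139,378],P[167,443],P[170,350],P[300,300])
c=px[60:245,280:495]; cv2.imwrite("pics/c0.png",cv2.resize(c,None,fx=3.2,fy=3.2,interpolation=cv2.INTER_CUBIC))
E
```

```text
(300, 200) [79 80 81] [15  6 81]
(400, 220) [81 81 80] [90  3 81]
(250, 150) [116 133 138] [ 23  41 138]
(430, 100) [100 117 124] [ 21  49 124]
(350, 170) [87 89 96] [ 7 24 96]
(443, 167) [ 44  82 111] [ 17 154 111]
(330, 178) [ 28  31 110] [  1 190 110]
(378, 139) [105  54  29] [110 185 105]
(400, 161) [90 92 98] [ 8 21 98]
red 318 [ 0.52253942 -0.00390498] (array([522.9,  -3.8]), array([49.4, 19.1]), 6.5)
blue 299 [ 0.59436356 -0.08858872] (array([594.1, -88.4]), array([73.7, 13.3]), 81.6)
brass 57 [ 0.54502679 -0.20088912] (array([ 545.1, -201.4]), array([12.4, 14.1]), 0.4)
[ 0.45287228 -0.1275945   0.01196235] [ 0.52136901 -0.00514643  0.03714149] [ 0.59382451 -0.08932426  0.0245453 ] [ 0.54433888 -0.20149886  0.02546535] [ 0.53943037 -0.04052937  0.01864315] [ 0.31465371  0.04500317 -0.00079585]
```

View pics/c0.png

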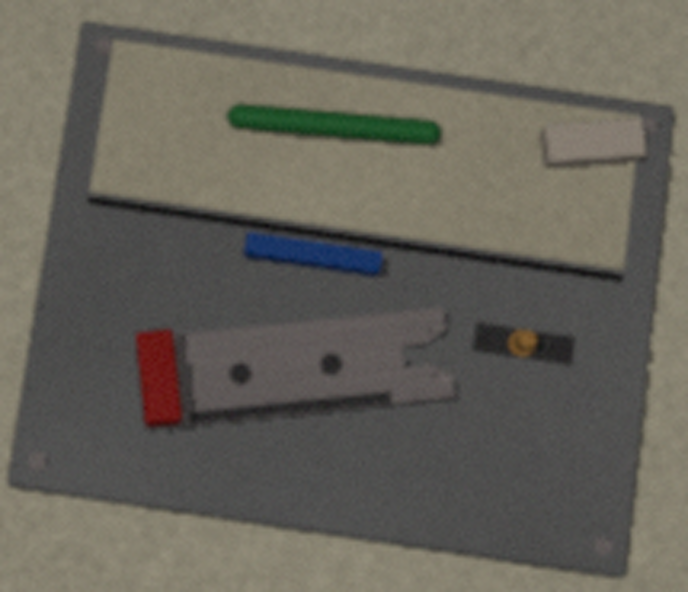

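```bash
cat >> h.py <<'E'
def biggest(m):
    m=cv2.morphologyEx(m.astype(np.uint8),cv2.MORPH_OPEN,np.ones((3,3)))
    c=max(cv2.findContours(m,0,2)[0],key=cv2.contourArea); return c[:,0]
E
python3 - <<'E'
from h import *
f=dict(np.load("top0.npz")); px=f["pixels"]; P=world(f)
s=cv2.cvtColor(px,cv2.COLOR_BGR2HSV)[...,1].astype(int); v=px.max(2).astype(int)
c=biggest((s<15)&(v<90)); R=np.array([ray_plane(f,a,b,.012)[:2] for a,b in c]); r=rect(R); print("plate",r); print(np.round(cv2.boxPoints(r)))
m=np.zeros((400,640),bool); m[150:205,320:430]=1
c=biggest(m&(v>86)&(s<60)); R=np.array([ray_plane(f,a,b,.018)[:2] for a,b in c]); r=rect(R);print("blade body",r); print(np.round(cv2.boxPoints(r)))
# edges of the rail: fit line to the face
t=np.deg2rad(81.9);
E
```

```text
plate (array([ 575.3, -108.3]), array([336.5, 267.3]), 81.8)
[[ 419. -256.]
 [ 684. -294.]
 [ 732.   39.]
 [ 467.   77.]]
blade body (array([534.2, -91.8]), array([ 48.5, 139.7]), 6.3)
[[ 502.  -25.]
 [ 518. -164.]
 [ 566. -159.]
 [ 551.  -20.]]
```

```bash
cat >> h.py <<'E'
from scipy.spatial.transform import Rotation as Ro
def goto(xy,z,yaw):
    """tool-frame shift (cm) and rotvec to reach xy (mm), z (mm), tool x at yaw (deg), tool down"""
    o=bot.observe(); R=Ro.from_quat(o["tcp_rot"]); t=np.deg2rad(yaw)
    T=Ro.from_matrix(np.array([[np.cos(t),np.sin(t),0],[np.sin(t),-np.cos(t),0],[0,0,-1.]]))
    d=R.inv().apply(np.array([*xy,z])/1000-o["eef_pos"])*100
    print(np.round(d,2),np.round((R.inv()*T).as_rotvec(),3))
E
python3 -c "
from h import *
goto((519.6,34),120,-83.6)"
```

```text
[49.14 42.73 11.11] [ 1.000e-03 -1.000e-03  1.187e+00]
```

Request:
{"op": "send_rows", "data": {
  "moves": [
    [12,10,2,0,0,0.3],
    [24,21,4,0,0,0.6],
    [37,32,7,0,0,0.9],
    [49.1,42.7,11.1,0,0,1.187],
    [49.1,42.7,11.1,0,0,1.187],
    [49.1,42.7,11.1,0,0,1.187],
    [49.1,42.7,11.1,0,0,1.187],
    [49.1,42.7,11.1,0,0,1.187],
    [49.1,42.7,11.1,0,0,1.187],
    [49.1,42.7,11.1,0,0,1.187],
    [49.1,42.7,11.1,0,0,1.187],
    [49.1,42.7,11.1,0,0,1.187],
    [49.1,42.7,11.1,0,0,1.187],
    [49.1,42.7,11.1,0,0,1.187],
    [49.1,42.7,11.1,0,0,1.187],
    [49.1,42.7,11.1,0,0,1.187],
    [49.1,42.7,11.1,0,0,1.187],
    [49.1,42.7,11.1,0,0,1.187],
    [49.1,42.7,11.1,0,0,1.187],
    [49.1,42.7,11.1,0,0,1.187]
  ],
  "fingers": 0.65
}}

```text
time_s: 1.77
eef_pos: [0.5192, 0.0357, 0.1206]
tcp_rot: [0.746, -0.666, 0.0, -0.0]
ft_force: [0.1, 0.6, -0.3]
opening: 0.0148
grasp_force: 0.0
```

```bash
python3 -c "
from h import *
print(bot.observe())
goto((519.6,34),22,-83.6)"
```

```text
{'time_s': 1.7667, 'joint_pos': array([ 4.55750407e-01, -1.59858608e-01, -3.07857797e-01, -3.61725584e-05,
       -1.42233483e+00, -3.42623310e-01]), 'joint_vel': array([ 0.01291623, -0.00821888,  0.00178747, -0.00054697, -0.00042196,
        0.00357331]), 'effort': array([-6.20057322e-01, -2.57726383e+01,  3.42144227e+01,  6.84189901e+00,
       -6.61081489e-03, -3.40927538e-03]), 'eef_pos': array([0.51917262, 0.03565875, 0.12058504]), 'tcp_rot': array([ 7.45949257e-01, -6.66002742e-01,  7.05011241e-05, -2.20866055e-04]), 'ft_force': array([ 0.10855007,  0.58692793, -0.30772407]), 'torque': array([0.00701576, 0.0022401 , 0.02501619]), 'grasp_force': 0.0, 'opening': 0.014794565966987033}
[ 0.17 -0.02  9.86] [-0.     0.     0.001]
```

Request:
{"op": "send_rows", "data": {
  "moves": [
    [0,0,3,0,0,0],
    [0,0,6,0,0,0],
    [0,0,8,0,0,0],
    [0,0,9.2,0,0,0],
    [0,0,9.8,0,0,0],
    [0,0,9.8,0,0,0],
    [0,0,9.8,0,0,0]
  ]
}}

```text
time_s: 2.35
eef_pos: [0.5201, 0.0354, 0.0237]
tcp_rot: [0.746, -0.666, 0.001, -0.001]
ft_force: [-0.1, -1.0, 0.0]
opening: 0.0153
grasp_force: 0.0
```

Run:
```python
from h import *
o=bot.observe(); print(o["eef_pos"],o["ft_force"],o["joint_pos"])
f=imaging.grab_frame("top"); c=f["pixels"][100:245,280:495]; cv2.imwrite("pics/c1.png",cv2.resize(c,None,fx=3.2,fy=3.2,interpolation=cv2.INTER_CUBIC))
```

```text
[0.52011264 0.03536624 0.02370916] [-0.13216466 -0.99975489  0.00525092] [ 4.54924732e-01 -9.64914590e-02 -4.32064614e-01  8.11326946e-04
 -1.23353762e+00 -3.42155873e-01]
```

View pics/c1.png

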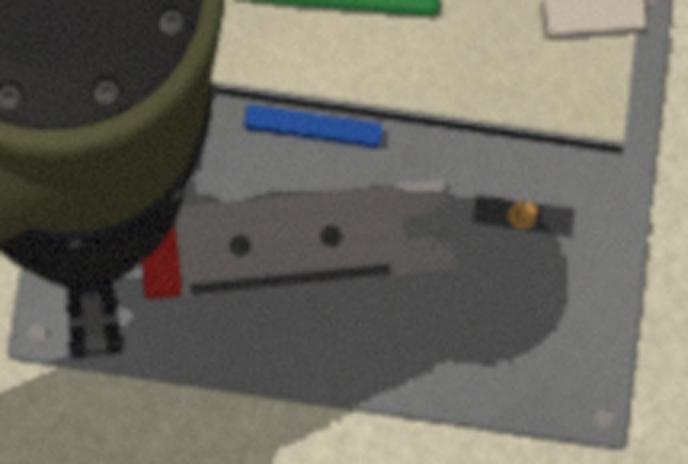

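The fingers are down behind the heel, square to it with about 17 mm of gap. The pin (522,215 in the crop) is nearly in line with the blade axis. I'll push straight along the blade.

Request:
{"op": "send_rows", "data": {
  "moves": [
    [0.5,0,0,0,0,0],
    [1.0,0,0,0,0,0],
    [1.4,0,0,0,0,0],
    [1.7,0,0,0,0,0],
    [2.0,0,0,0,0,0],
    [2.3,0,0,0,0,0],
    [2.6,0,0,0,0,0],
    [2.9,0,0,0,0,0],
    [3.2,0,0,0,0,0],
    [3.5,0,0,0,0,0],
    [3.8,0,0,0,0,0],
    [4.1,0,0,0,0,0],
    [4.4,0,0,0,0,0],
    [4.7,0,0,0,0,0],
    [5.0,0,0,0,0,0],
    [5.3,0,0,0,0,0],
    [5.6,0,0,0,0,0],
    [5.6,0,0,0,0,0]
  ]
}}

```text
time_s: 3.9
eef_pos: [0.5255, -0.0216, 0.0221]
tcp_rot: [0.745, -0.667, 0.0, 0.0]
ft_force: [0.3, -0.1, 0.7]
opening: 0.0153
grasp_force: 0.2
```

```bash
cat >> h.py <<'E'
def blade_look(name=None):
    o=bot.observe(); print(o["time_s"],np.round(o["eef_pos"]*1000,1),np.round(o["ft_force"],1))
    f=imaging.grab_frame("top"); px=f["pixels"]
    g=imaging.grab_frame("scene")
    if name:
        a=cv2.resize(px[100:225,320:495],None,fx=2.24,fy=2.24,interpolation=cv2.INTER_CUBIC)
        b=cv2.resize(g["pixels"][140:265,180:355],None,fx=2.24,fy=2.24,interpolation=cv2.INTER_CUBIC)
        cv2.imwrite(name,np.hstack([a,b]))
    return f,g
E
python3 -c "
from h import *
blade_look('pics/c2.png')"
```

```text
3.9 [525.5 -21.6  22.1] [ 0.3 -0.1  0.7]
```

View pics/c2.png

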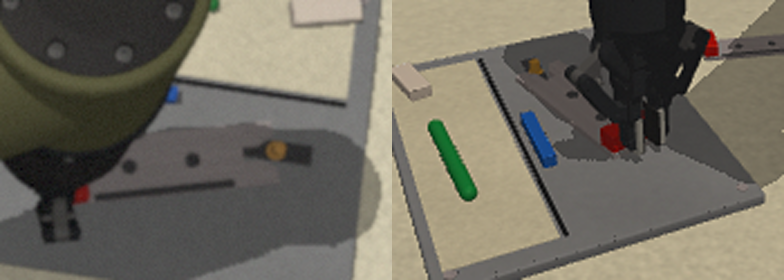

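The pin (277,150 in the left crop) sits centred in the notch mouth, with the notch bottom about 20 mm short of home. I'll carry on more slowly.

Request:
{"op": "send_rows", "data": {
  "moves": [
    [0.2,0,0,0,0,0],
    [0.4,0,0,0,0,0],
    [0.6,0,0,0,0,0],
    [0.8,0,0,0,0,0],
    [1.0,0,0,0,0,0],
    [1.2,0,0,0,0,0],
    [1.4,0,0,0,0,0],
    [1.5,0,0,0,0,0],
    [1.6,0,0,0,0,0]
  ]
}}

```text
time_s: 4.75
eef_pos: [0.5275, -0.0369, 0.0223]
tcp_rot: [0.746, -0.666, 0.0, 0.0]
ft_force: [-1.2, 1.0, -0.4]
opening: 0.0147
grasp_force: 0.6
```

Request:
{"op": "send_rows", "data": {
  "moves": [
    [0.05,0,0,0,0,0],
    [0.1,0,0,0,0,0],
    [0.1,0,0,0,0,0]
  ]
}}

```text
time_s: 5.0
eef_pos: [0.5276, -0.0378, 0.0224]
tcp_rot: [0.746, -0.666, 0.0, 0.0]
ft_force: [-0.1, 0.6, -1.0]
opening: 0.0148
grasp_force: 0.4
```

Request:
{"op": "send_rows", "data": {
  "moves": [
    [0.05,0,0,0,0,0],
    [0.1,0,0,0,0,0],
    [0.1,0,0,0,0,0]
  ]
}}

```text
time_s: 5.25
eef_pos: [0.5277, -0.0387, 0.0224]
tcp_rot: [0.746, -0.666, 0.0, -0.0]
ft_force: [-0.9, 1.7, -0.7]
opening: 0.0152
grasp_force: 0.6
```

Request:
{"op": "send_rows", "data": {
  "moves": [
    [0.05,0,0,0,0,0],
    [0.1,0,0,0,0,0]
  ]
}}

```text
time_s: 5.42
eef_pos: [0.5278, -0.0397, 0.0224]
tcp_rot: [0.746, -0.666, 0.0, -0.0]
ft_force: [0.1, 0.9, 0.0]
opening: 0.0148
grasp_force: 0.8
```

Request:
{"op": "send_rows", "data": {
  "moves": [
    [0.05,0,0,0,0,0],
    [0.1,0,0,0,0,0]
  ]
}}

```text
time_s: 5.58
eef_pos: [0.528, -0.0407, 0.0224]
tcp_rot: [0.746, -0.666, 0.0, -0.0]
ft_force: [0.5, 1.4, -0.3]
opening: 0.0148
grasp_force: 0.8
```

Request:
{"op": "send_rows", "data": {
  "moves": [
    [0.05,0,0,0,0,0],
    [0.1,0,0,0,0,0]
  ]
}}

```text
time_s: 5.75
eef_pos: [0.5281, -0.0417, 0.0224]
tcp_rot: [0.746, -0.666, 0.0, -0.0]
ft_force: [0.3, 1.3, -0.6]
opening: 0.0148
grasp_force: 0.9
```

Request:
{"op": "send_rows", "data": {
  "moves": [
    [0.05,0,0,0,0,0],
    [0.05,0,0,0,0,0]
  ]
}}

```text
time_s: 5.92
eef_pos: [0.5281, -0.0423, 0.0223]
tcp_rot: [0.746, -0.666, 0.0, 0.0]
ft_force: [-0.2, 1.5, -1.3]
opening: 0.0149
grasp_force: 0.7
```

```bash
python3 -c "
from h import *
blade_look('pics/c3.png')"
```

```text
5.9167 [528.1 -42.3  22.3] [-0.2  1.5 -1.3]
```

View pics/c3.png

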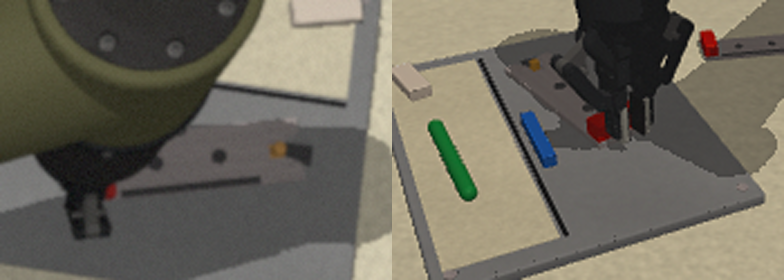

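The pin (279,150) is now close to the notch bottom. I'll continue in 0.5 to 1 mm steps until I feel contact.

Request:
{"op": "send_rows", "data": {
  "moves": [
    [0.05,0,0,0,0,0],
    [0.08,0,0,0,0,0]
  ]
}}

```text
time_s: 6.18
eef_pos: [0.5282, -0.043, 0.0224]
tcp_rot: [0.746, -0.666, 0.0, -0.0]
ft_force: [0.4, 2.1, 0.6]
opening: 0.015
grasp_force: 1.0
```

Request:
{"op": "send_rows", "data": {
  "moves": [
    [0.05,0,0,0,0,0],
    [0.08,0,0,0,0,0]
  ]
}}

```text
time_s: 6.35
eef_pos: [0.5283, -0.0438, 0.0224]
tcp_rot: [0.746, -0.666, 0.0, -0.0]
ft_force: [-0.1, 1.9, -0.0]
opening: 0.0151
grasp_force: 1.0
```

Request:
{"op": "send_rows", "data": {
  "moves": [
    [0.03,0,0,0,0,0],
    [0.06,0,0,0,0,0]
  ]
}}

```text
time_s: 6.52
eef_pos: [0.5284, -0.0441, 0.0224]
tcp_rot: [0.746, -0.666, -0.0, -0.0]
ft_force: [-1.5, 4.5, 1.5]
opening: 0.0149
grasp_force: 2.4
```

Request:
{"op": "send_rows", "data": {
  "moves": [
    [0.03,0,0,0,0,0],
    [0.06,0,0,0,0,0],
    [0.06,0,0,0,0,0]
  ]
}}

```text
time_s: 6.77
eef_pos: [0.5284, -0.0442, 0.0224]
tcp_rot: [0.746, -0.666, -0.0, -0.001]
ft_force: [-1.9, 5.8, 1.6]
opening: 0.0151
grasp_force: 3.1
```

```bash
python3 -c "
from h import *
f,g=blade_look('pics/c4.png')
P=pts(f,'brass',.026,(425,155,465,178)); print(len(P),P.mean(0),rect(P))
O=np.array([560.5,-106.2]);ex=np.array([.1426,.9898]);ey=np.array([-ex[1],ex[0]])
t=bot.observe()['eef_pos'][:2]*1000-O; print(t@ex,t@ey)"
```

```text
6.7667 [528.4 -44.2  22.4] [-1.9  5.8  1.6]
34 [ 0.54517516 -0.20383192] (array([ 545.9, -204. ]), array([ 8.7, 10.8]), 88.3)
56.796392395320126 40.5924420115031
```

View pics/c4.png

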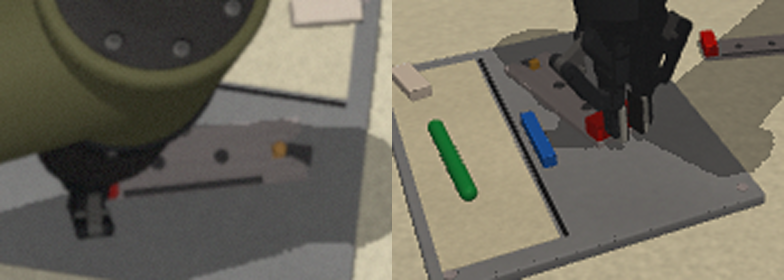

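The pin (280,150) is at the notch bottom. Motion stopped, the force rose from 2 to 6 N, and the travel matches the measured gap. The blade is home and still slanted at about 0.25 rad. Next I back off, shut the fingers and go round to the outer side of the heel.

Request:
{"op": "send_rows", "data": {
  "moves": [
    [-0.4,0,0,0,0,0],
    [-1.4,0,0,0,0,0],
    [-2.2,0,0,0,0,0],
    [-2.5,1.5,0,0,0,0],
    [-2.5,3.2,0,0,0,0],
    [-2.5,4.8,0,0,0,0],
    [-2.5,5.5,0,0,0,0],
    [-1.5,5.5,0,0,0,0],
    [-0.1,5.5,0,0,0,0],
    [1.2,5.5,0,0,0,0],
    [2.0,5.5,0,0,0,0],
    [2.0,5.5,0,0,0,0],
    [2.0,5.5,0,0,0,0]
  ],
  "fingers": 1
}}

```text
time_s: 7.95
eef_pos: [0.4762, -0.0714, 0.0222]
tcp_rot: [0.745, -0.667, -0.0, 0.0]
ft_force: [0.4, -0.0, 0.1]
opening: 0.0001
grasp_force: 0.0
```

Run:
```python
from h import *
f,g=blade_look('pics/c5.png')
O=np.array([560.5,-106.2]);ex=np.array([.1426,.9898]);ey=np.array([-ex[1],ex[0]])
P=pts(f,'red',.036,(330,150,375,205)); r=rect(P); print(len(P),r,((r[0]-O)@ex,(r[0]-O)@ey))
```

```text
7.95 [476.2 -71.4  22.2] [ 0.4 -0.   0.1]Traceback (most recent call last):
  File "<stdin>", line 4, in <module>
  File "h.py", line 23, in rect
    c,s,a=cv2.minAreaRect((P*1000).astype(np.float32));
          ~~~~~~~~~~~~~~~^^^^^^^^^^^^^^^^^^^^^^^^^^^^^
cv2.error: OpenCV(4.12.0) /io/opencv/modules/imgproc/src/convhull.cpp:143: error: (-215:Assertion failed) total >= 0 && (depth == CV_32F || depth == CV_32S) in function 'convexHull'
```

View pics/c5.png

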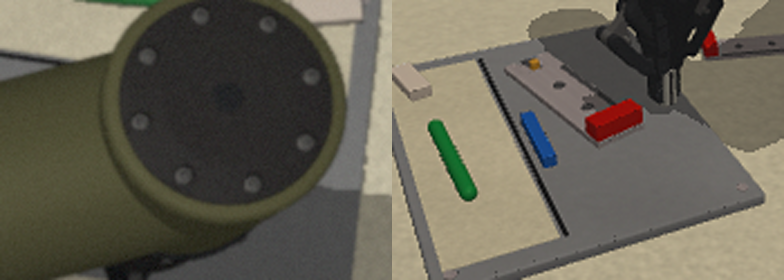

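The scene view shows the blade still in place, its notch on the pin at (535,62). The shut fingers at (665,90) are beside the heel's outer end. Now I swing it round about the pin.

Request:
{"op": "send_rows", "data": {
  "moves": [
    [0,-0.4,0,0,0,0],
    [0,-0.8,0,0,0,0],
    [0,-1.1,0,0,0,0],
    [0,-1.3,0,0,0,0],
    [0,-1.5,0,0,0,0],
    [-0.04,-1.74,0,0,0,0.017],
    [-0.09,-1.97,0,0,0,0.033],
    [-0.13,-2.2,0,0,0,0.05],
    [-0.17,-2.44,0,0,0,0.067],
    [-0.2,-2.68,0,0,0,0.083],
    [-0.24,-2.92,0,0,0,0.1],
    [-0.27,-3.16,0,0,0,0.117],
    [-0.3,-3.4,0,0,0,0.133],
    [-0.33,-3.64,0,0,0,0.15],
    [-0.33,-3.64,0,0,0,0.15]
  ]
}}

```text
time_s: 9.3
eef_pos: [0.5122, -0.0637, 0.0224]
tcp_rot: [-0.693, 0.721, -0.0, -0.0]
ft_force: [-0.8, -0.4, 0.2]
opening: 0.0001
grasp_force: 0.0
```

Run:
```python
from h import *
f,g=blade_look('pics/c6.png')
```

```text
9.3 [512.2 -63.7  22.4] [-0.8 -0.4  0.2]
```

View pics/c6.png

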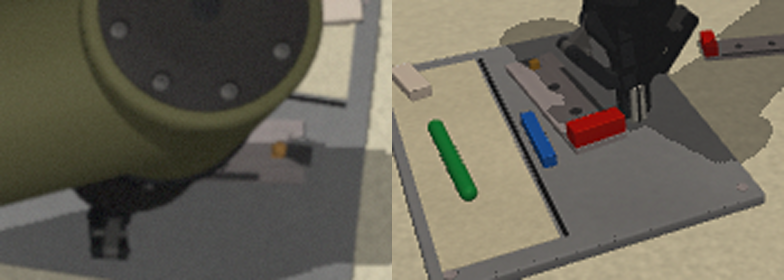

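The blade is swinging correctly, with the pin still at the notch bottom (280,150) and about 14 mm left to the rail.

Request:
{"op": "send_rows", "data": {
  "moves": [
    [-0.04,-0.2,0,0,0,0.014],
    [-0.07,-0.4,0,0,0,0.028],
    [-0.11,-0.6,0,0,0,0.043],
    [-0.14,-0.8,0,0,0,0.057],
    [-0.17,-0.95,0,0,0,0.068],
    [-0.19,-1.05,0,0,0,0.075],
    [-0.2,-1.13,0,0,0,0.08]
  ]
}}

```text
time_s: 9.98
eef_pos: [0.5232, -0.062, 0.0223]
tcp_rot: [-0.664, 0.748, 0.0, -0.0]
ft_force: [-1.3, 0.4, 0.2]
opening: 0.0002
grasp_force: 0.7
```

Request:
{"op": "send_rows", "data": {
  "moves": [
    [0,-0.05,0,0,0,0.004],
    [0,-0.1,0,0,0,0.007]
  ]
}}

```text
time_s: 10.15
eef_pos: [0.5241, -0.0622, 0.0222]
tcp_rot: [-0.661, 0.75, 0.0, -0.0]
ft_force: [-1.1, 1.4, 0.3]
opening: 0.0003
grasp_force: 0.6
```

Request:
{"op": "send_rows", "data": {
  "moves": [
    [0,-0.05,0,0,0,0.004],
    [0,-0.1,0,0,0,0.007]
  ]
}}

```text
time_s: 10.32
eef_pos: [0.5251, -0.0624, 0.0223]
tcp_rot: [-0.659, 0.752, -0.0, -0.0]
ft_force: [-1.7, 0.9, 0.3]
opening: -0.0002
grasp_force: 0.6
```

Request:
{"op": "send_rows", "data": {
  "moves": [
    [0,-0.05,0,0,0,0.004],
    [0,-0.1,0,0,0,0.008]
  ]
}}

```text
time_s: 10.48
eef_pos: [0.5261, -0.0625, 0.0223]
tcp_rot: [-0.656, 0.755, -0.0, -0.0]
ft_force: [-1.9, 0.2, 0.4]
opening: 0.0002
grasp_force: 0.6
```

Request:
{"op": "send_rows", "data": {
  "moves": [
    [0,-0.03,0,0,0,0],
    [0,-0.06,0,0,0,0]
  ]
}}

```text
time_s: 10.65
eef_pos: [0.5267, -0.0626, 0.0223]
tcp_rot: [-0.656, 0.755, -0.0, -0.0]
ft_force: [-1.2, 1.1, -0.3]
opening: 0.0
grasp_force: 0.6
```

Request:
{"op": "send_rows", "data": {
  "moves": [
    [0,-0.03,0,0,0,0],
    [0,-0.06,0,0,0,0]
  ]
}}

```text
time_s: 10.82
eef_pos: [0.5273, -0.0626, 0.0223]
tcp_rot: [-0.656, 0.755, -0.0, -0.0]
ft_force: [-1.2, 0.4, 0.4]
opening: 0.0001
grasp_force: 0.6
```

Request:
{"op": "send_rows", "data": {
  "moves": [
    [0,-0.03,0,0,0,0],
    [0,-0.06,0,0,0,0]
  ]
}}

```text
time_s: 10.98
eef_pos: [0.5279, -0.0627, 0.0223]
tcp_rot: [-0.656, 0.755, -0.0, -0.0]
ft_force: [-0.5, 1.3, -0.4]
opening: -0.0002
grasp_force: 0.6
```

Request:
{"op": "send_rows", "data": {
  "moves": [
    [0,-0.03,0,0,0,0],
    [0,-0.06,0,0,0,0]
  ]
}}

```text
time_s: 11.15
eef_pos: [0.5285, -0.0628, 0.0224]
tcp_rot: [-0.656, 0.755, -0.0, -0.0]
ft_force: [-1.6, 0.8, 0.3]
opening: 0.0002
grasp_force: 0.6
```

Run:
```python
from h import *
f,g=blade_look('pics/c7.png')
```

```text
11.15 [528.5 -62.8  22.4] [-1.6  0.8  0.3]
```

View pics/c7.png

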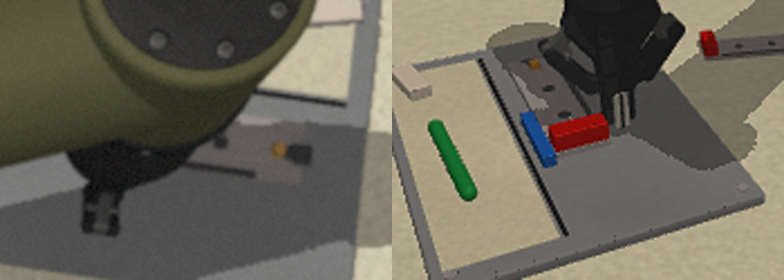

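Almost flush: the heel end is at the rail edge near (553,135) in the right crop. A few more small steps.

Request:
{"op": "send_rows", "data": {
  "moves": [
    [0,-0.03,0,0,0,0],
    [0,-0.06,0,0,0,0]
  ]
}}

```text
time_s: 11.42
eef_pos: [0.5291, -0.0629, 0.0223]
tcp_rot: [-0.656, 0.755, -0.0, -0.0]
ft_force: [-2.1, 1.3, -0.3]
opening: 0.0003
grasp_force: 0.7
```

Request:
{"op": "send_rows", "data": {
  "moves": [
    [0,-0.03,0,0,0,0],
    [0,-0.06,0,0,0,0]
  ]
}}

```text
time_s: 11.58
eef_pos: [0.5297, -0.063, 0.0223]
tcp_rot: [-0.656, 0.755, -0.0, 0.0]
ft_force: [-1.3, 0.8, -1.2]
opening: 0.0001
grasp_force: 0.7
```

Request:
{"op": "send_rows", "data": {
  "moves": [
    [0,-0.03,0,0,0,0],
    [0,-0.06,0,0,0,0]
  ]
}}

```text
time_s: 11.75
eef_pos: [0.5301, -0.063, 0.0223]
tcp_rot: [-0.656, 0.755, 0.0, -0.0]
ft_force: [-3.5, 0.7, 0.7]
opening: -0.0001
grasp_force: 1.7
```

Contact with the rail has begun, so one more step to confirm it.

Request:
{"op": "send_rows", "data": {
  "moves": [
    [0,-0.03,0,0,0,0],
    [0,-0.06,0,0,0,0],
    [0,-0.06,0,0,0,0]
  ]
}}

```text
time_s: 12.0
eef_pos: [0.5302, -0.0631, 0.0223]
tcp_rot: [-0.656, 0.755, 0.001, -0.001]
ft_force: [-5.5, 3.3, 2.9]
opening: -0.0001
grasp_force: 2.9
```

Request:
{"op": "send_rows", "data": {
  "moves": [
    [0,-0.03,0,0,0,0],
    [0,-0.06,0,0,0,0],
    [0,-0.06,0,0,0,0]
  ]
}}

```text
time_s: 12.25
eef_pos: [0.5303, -0.0631, 0.0223]
tcp_rot: [-0.656, 0.755, 0.001, -0.001]
ft_force: [-8.3, 3.2, 4.2]
opening: -0.0002
grasp_force: 4.3
```

Request:
{"op": "send_rows", "data": {
  "moves": [
    [0,0.3,0,0,0,0],
    [0,1.2,0,0,0,0],
    [0,2.5,0,0,0,0],
    [0,3.5,-2,0,0,0],
    [-3,3.5,-5,0,0,0],
    [-7,3.5,-7,0,0,0],
    [-11,3.5,-8,0,0,0],
    [-15,3.5,-8,0,0,0],
    [-19,3.5,-8,0,0,0],
    [-20,3.5,-8,0,0,0],
    [-20,3.5,-8,0,0,0],
    [-20,3.5,-8,0,0,0]
  ]
}}

```text
time_s: 13.25
eef_pos: [0.5244, 0.1399, 0.1022]
tcp_rot: [-0.656, 0.754, -0.0, -0.0]
ft_force: [-1.3, 0.0, -0.5]
opening: 0.0
grasp_force: 0.0
```

Run:
```python
from h import *
f,g=blade_look('pics/c8.png')
O=np.array([560.5,-106.2]);ex=np.array([.1426,.9898]);ey=np.array([-ex[1],ex[0]])
for k,z,b in (("red",.036,(330,130,385,205)),("blue",.024,(350,128,405,150)),("brass",.026,(425,155,465,178))):
    P=pts(f,k,z,b)
    if len(P)>5: r=rect(P); print(k,len(P),r,np.round(((r[0]-O)@ex,(r[0]-O)@ey),1))
```

```text
13.25 [524.4 139.9 102.2] [-1.3  0.  -0.5]
red 313 (array([565.6, -65.5]), array([19. , 50.6]), 81.7) [41.   0.8]
blue 250 (array([594.8, -88.5]), array([73.4, 13.2]), 83.3) [ 22.4 -31.4]
brass 34 (array([ 545.9, -204. ]), array([ 8.7, 10.8]), 88.3) [-98.9   0.5]
```

View pics/c8.png

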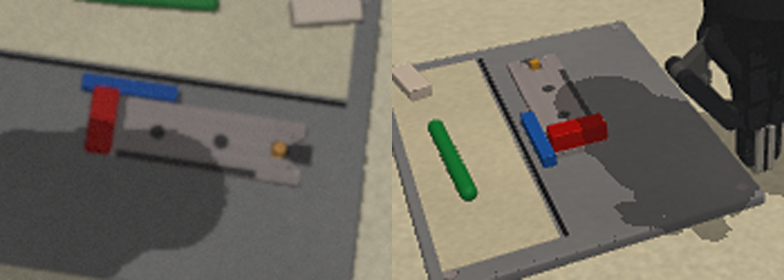

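Run:
```python
from h import *
O=np.array([560.5,-106.2]);ex=np.array([.1426,.9898])
goto(O+85*ex,100,-98.2)
```

```text
[15.25 -7.01  0.24] [-0.    -0.     0.002]
```

The blade is flush: its angle is 81.7° against 81.8° for the trimmer, and the heel-to-pin distance is 139.9 mm against 140. I'll check that it's home with a light push from behind.

Request:
{"op": "send_rows", "data": {
  "moves": [
    [3,-2,0,0,0,0],
    [6,-4,0,0,0,0],
    [9,-6,0,0,0,0],
    [12,-7,0,0,0,0],
    [14.5,-7,0,0,0,0],
    [15.2,-7,0,0,0,0],
    [15.2,-7,2,0,0,0],
    [15.2,-7,4.5,0,0,0],
    [15.2,-7,6.5,0,0,0],
    [15.2,-7,7.8,0,0,0],
    [15.2,-7,8,0,0,0],
    [15.7,-7,8,0,0,0],
    [16.2,-7,8,0,0,0],
    [16.6,-7,8,0,0,0],
    [16.9,-7,8,0,0,0],
    [17.1,-7,8,0,0,0],
    [17.2,-7,8,0,0,0],
    [17.2,-7,8,0,0,0]
  ],
  "fingers": 0.65
}}

```text
time_s: 14.85
eef_pos: [0.5701, -0.0406, 0.0227]
tcp_rot: [-0.656, 0.755, -0.0, 0.0]
ft_force: [-0.4, -0.5, -0.1]
opening: 0.0148
grasp_force: 0.0
```

Request:
{"op": "send_rows", "data": {
  "moves": [
    [0.05,0,0,0,0,0],
    [0.1,0,0,0,0,0]
  ]
}}

```text
time_s: 15.02
eef_pos: [0.5699, -0.0413, 0.0224]
tcp_rot: [-0.656, 0.755, -0.0, -0.0]
ft_force: [0.4, 0.3, 0.4]
opening: 0.0147
grasp_force: 0.0
```

Request:
{"op": "send_rows", "data": {
  "moves": [
    [0.03,0,0,0,0,0],
    [0.06,0,0,0,0,0]
  ]
}}

```text
time_s: 15.18
eef_pos: [0.5698, -0.0419, 0.0223]
tcp_rot: [-0.656, 0.755, -0.0, -0.0]
ft_force: [0.0, 0.7, 0.7]
opening: 0.015
grasp_force: 0.0
```

Request:
{"op": "send_rows", "data": {
  "moves": [
    [0.06,0,0,0,0,0],
    [0.12,0,0,0,0,0]
  ]
}}

```text
time_s: 15.35
eef_pos: [0.5696, -0.0432, 0.0223]
tcp_rot: [-0.656, 0.755, -0.0, -0.0]
ft_force: [-0.3, -0.4, -1.2]
opening: 0.0148
grasp_force: 0.0
```

Request:
{"op": "send_rows", "data": {
  "moves": [
    [0.04,0,0,0,0,0],
    [0.08,0,0,0,0,0]
  ]
}}

```text
time_s: 15.52
eef_pos: [0.5695, -0.0439, 0.0223]
tcp_rot: [-0.656, 0.755, 0.0, 0.0]
ft_force: [0.2, 2.4, 0.1]
opening: 0.0149
grasp_force: 1.0
```

Request:
{"op": "send_rows", "data": {
  "moves": [
    [0.03,0,0,0,0,0],
    [0.06,0,0,0,0,0]
  ]
}}

```text
time_s: 15.68
eef_pos: [0.5695, -0.044, 0.0223]
tcp_rot: [-0.656, 0.755, 0.0, 0.0]
ft_force: [-0.6, 3.1, 0.3]
opening: 0.0151
grasp_force: 1.9
```

Request:
{"op": "send_rows", "data": {
  "moves": [
    [0.03,0,0,0,0,0],
    [0.06,0,0,0,0,0]
  ]
}}

```text
time_s: 15.85
eef_pos: [0.5695, -0.0442, 0.0223]
tcp_rot: [-0.656, 0.755, 0.0, 0.001]
ft_force: [-1.2, 6.8, 0.6]
opening: 0.0154
grasp_force: 3.3
```

It's firm straight away, so the notch is home. Now I retreat.

Request:
{"op": "send_rows", "data": {
  "moves": [
    [-0.3,0,0,0,0,0],
    [-1.2,0,0,0,0,0],
    [-2.5,0,0,0,0,0],
    [-4,0,-1,0,0,0],
    [-6,0,-4,0,0,0],
    [-9,1,-7,0,0,0],
    [-12,3,-8,0,0,0],
    [-15,5,-8,0,0,0],
    [-18,7,-8,0,0,0],
    [-18,7,-8,0,0,0],
    [-18,7,-8,0,0,0],
    [-18,7,-8,0,0,0]
  ]
}}

```text
time_s: 16.85
eef_pos: [0.5252, 0.1438, 0.103]
tcp_rot: [-0.657, 0.754, -0.0, 0.0]
ft_force: [-0.8, -0.3, 0.0]
opening: 0.0149
grasp_force: 0.0
```

Run:
```python
from h import *
f,g=blade_look()
O=np.array([560.5,-106.2]);ex=np.array([.1426,.9898]);ey=np.array([-ex[1],ex[0]])
P=pts(f,"red",.036,(330,130,385,205)); r=rect(P); print(len(P),r,np.round(((r[0]-O)@ex,(r[0]-O)@ey),1))
if abs(r[2]-81.8)<1.2 and abs((r[0]-O)@ey)<2: print(bot.hand_in())
```

```text
16.85 [525.2 143.8 103. ] [-0.8 -0.3  0. ]
315 (array([565.4, -65.6]), array([19. , 50.9]), 81.3) [40.9  0.9]
the job is handed in; nothing more can be done
None
```

The job is handed in at about 17 s: the blade was pushed home on the pin while still slanted, then swung flush along the rail and left untouched, with peak push forces around 9 N; hand-in returned no verdict.

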